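# Prove the locking slides of the specimen drawer

## Robot

A 7-joint arm with a two-finger parallel gripper is mounted at the origin on the work surface. World frame = base frame: x ahead of the robot, y to its left, z up, the work surface at z = 0. Lengths are in m, angles in degrees, forces in N, time in s.
With the tool pointing down it reaches from about 0.425 to 0.875 m from the base axis. Payload 4.7 kg.
Tool frame: the origin (TCP) lies on the centre line of the jaws, within the pads' length; the fingertips stand env.nose_length ahead of it and the grasp point (between the pads) lies 8 mm behind it (env.nose_length is the distance from the TCP to the fingertips, in m); y points along the fingers, z is the direction in which the jaws open and shut, and the axes are right-handed (so a half turn about y gives the same grasp; the last joint's range is limited). The gripper opens to 87 mm and grips with 3 to 60 N. Pads are 19 mm wide; open, the fingers measure 117 mm over their backs; the gripper's body (75 mm by 190 mm) begins 51 mm behind the grasp point.
Start: joints at [77.355, 18.392, -4.016, 83.108, 1.295, 78.541, -3.26], TCP at [0.151, -0.632, 0.209] pointing down, gripper open.
Joint ranges: [-163.93, 163.93], [-17.29, 119.83], [-79.2, 71.16], [3.27, 140.29], [-89.18, 269.18], [5.43, 117.66], [-154.24, 154.24]. Speed limits (degrees/s): [147.25, 147.25, 180, 180, 180, 180, 180].

## Interface

Orientations are given as [roll, pitch, yaw] about the fixed x, y, z axes, in that order (R = Rz(yaw) Ry(pitch) Rx(roll)).
In Python, from cell import env, read_camera, camera_info, job, models gives the robot as it stands.
- The arm moves only by the tool move_arm, never from a script. Its argument "moves" is a list of rows, each a list of 6 numbers: the shift along the tool's x, y, z in mm, then the turn, a rotation vector about the tool's x, y, z in degrees. In form: [[x, y, z, ax, ay, az], ...]. A call has 1 to 20 rows; each row is the pose to reach, as a shift and turn from the pose commanded when the call began, along the tool's axes at that moment; what a row does not reach only later rows make up. A row lasts 1/12 s, in which the tool goes at most 41.7 mm and 7.16 degrees, less where a joint would pass 70% of its speed; a pose out of reach is approached as far as the arm can. A call with a gripper value outside its range is refused whole. "claw" is the finger opening in mm, from 0 to 87, set as the call begins (left out, the last holds). The fingers move at their own pace and stop on an object; "newtons" is the grip in N (left out, the last holds). Time passes only in rows, so rows that repeat a pose let the fingers close. It gives the time, the measured TCP pose, the force and the opening at its end, in the units of the state.
- env.get_obs(): the state, without advancing time (a new reading comes with each control period).
- read_camera(name): name is "side" or "top" or "wrist"; returns (picture, depth): 480x640x3 uint8, red, green, blue; 480x640 float32, m along the optical axis (not along the pixel's ray), 0 where there is no reading.
- camera_info(name): a dict with "fx", "fy", "cx", "cy" (pixels), "R" (3x3) and "t" (3): a world point X has camera coordinates R X + t. Camera axes: x right, y down, z forward; pixel columns grow to the right and rows downward; lengths in m; the calibration is good to about 2 mm. A picture is of the moment at which its call begins: read the wrist's pose just before it. camera_info takes no time and is no camera call; for the wrist camera it gives the pose at the moment of the call.
- job.sign_off(): hands the job in, once; it reports no verdict.
Trained networks look in the newest picture that a camera, given by its name, has taken for a name from the list of things; names that differ only in an ending like _2 or _b are one class to them, and where a whole thing is asked for, a point or a joint stands for the part that bears it (a point fixed in the world has none). Each returns a list of dicts, best first, with "score" (0 to 1); they miss things now and then, are a little off and sometimes report something else, mostly with a low value. They report only what shows in the picture. A call takes as long as a camera call.
- models.spot_in(target, camera): "point" ([x, y, z] in m, in world coordinates, good to about 4 mm: the middle of the surface that is visible of it).
- models.cut_out(target, camera): "mask" (480x640 bool, what is visible of it).
The state is a dict: "time_s": time; "qpos": joint angles; "joint_velocities": joint speeds; "effort": joint torques, N m; "tool_pos": TCP position; "tool_rot": TCP orientation; "force": force on the tool from outside, world axes, zero at the start; "wrist_torque": the same for the moment, N m; "grip_width": finger opening in m.
Only numpy, scipy, OpenCV 4.12 (cv2) and the standard library are available. Lean on these libraries where they do the work, as an engineer would, in place of code of your own. Each camera call takes 0.05 s, during which the arm holds its last target.

## Task

The slides of the specimen drawer have just been refitted and need their function test. On the cabinet with the slotted front and the round push button on top, pull the drawer straight out by its handle until it locks, and let go so that the lock alone holds it; then press the round release button down so that the drawer returns fully home. Leave the drawer of the neighbouring cabinet, the one with the screen and two dials, shut.

Things in the scene. Friction and masses are not known exactly. Their poses are not given: they have to be found in the camera images.
- drawer (a joint): How far the drawer of the slotted-front cabinet (white, 240 deep x 170 wide x 125 mm high, turned up to 8 deg) is out (m): 0 home, locks at 0.130, stop at 0.138. Opens along -x of the handle point. A damped spring draws it home in under 2 s (2.5 N shut, 4 N out); pulling at 0.05 m/s takes up to about 10 N. Pulled past 0.130 and let go, it settles locked at 0.130 until the button frees it.
- drawer_handle (a point): Centre of that drawer's grip bar: dark steel, 12 x 12 mm section, 122 mm long along the point's y, level, 90 mm above the bench, 35 mm below the cabinet top. 50 mm free between bar and front panel; arms 12 mm wide join its two ends to the panel, 98 mm free between them. Its axes: z up, x from the robot to the cabinet's rear. Moves with the drawer.
- release_top (a point): Centre of the upper face of the round release button on the same cabinet: black, 34 mm diameter, 20 mm above the cabinet top, 145 mm above the bench; 95 mm behind the bar (handle point's +x) with the drawer home. Goes down 10 mm (1.5 to 3.5 N, 2 N more when locked), frees the drawer at 5 to 7 mm, springs back up. A grey box 30 mm high stands 80 mm or more behind its centre.
- drawer2 (a joint): How far the neighbouring cabinet's drawer is out (m): 0 shut. Same size and handle, but a dark screen and two dials on its front, and a flat square steel cover instead of a round button on top. It stands to the left or right of the other cabinet. Must stay shut.

How it is judged:
By the outcome, as a careful person would: the job done as asked, in the order asked, and still so for the second after the job is handed in, with the robot touching nothing.
It also fails if it takes over 54 s, if anything falls off the work surface, if the arm or the gripper's body presses on something with over 40 N, if the wrist force passes 120 N, or if a joint passes its speed limit or range.

## Working session

There is one attempt and no reset: what is moved stays moved. The work goes in short steps, Python scripts to look and compute and a tool call to move; the robot and the scene stay as the last step left them, time stands still between calls to the robot, and variables do not carry over. Pictures are saved under pics/ and viewed, and the job is handed in when it is done.

Besides the shell and the picture viewer there is one more tool, called after "Call:" as name(argument=value, ...) on one line, values as JSON. move_arm: Moves the arm, as the interface text tells. Its arguments: {"type":"object","properties":{"moves":{"type":"array","items":{"type":"array","items":{"type":"number"}}},"claw":{"type":"number"},"newtons":{"type":"number"}},"required":["moves"]}

```bash
mkdir -p pics; ls; python3 - <<'E'
from cell import env, read_camera, camera_info, job, models
import cv2
for c in ["side","top"]:
    p,d=read_camera(c); cv2.imwrite(f"pics/{c}0.png",p[:,:,::-1])
    for t in ["drawer_handle","release_top"]:
        for r in models.spot_in(t,c)[:4]: print(c,t,r)
o=env.get_obs(); print({k:o[k] for k in ["time_s","tool_pos","tool_rot","force","grip_width","qpos"]}, env.nose_length)
E
```

```text
pics
side drawer_handle {'point': [0.569, -0.1352, 0.0947], 'score': 0.8}
side release_top {'point': [0.6599, -0.1332, 0.1458], 'score': 0.76}
top drawer_handle {'point': [0.6124, -0.1441, 0.0993], 'score': 0.88}
top release_top {'point': [0.6564, -0.1402, 0.1446], 'score': 0.57}
{'time_s': 0.3, 'tool_pos': array([ 0.15110806, -0.63200965,  0.20851089]), 'tool_rot': array([-9.00336554e+01, -5.29623553e-03, -1.66547992e+02]), 'force': array([-0.46974274,  0.19486663, -0.78286894]), 'grip_width': 0.08717528374904872, 'qpos': array([77.35550238, 18.40804132, -4.01381736, 83.12949761,  1.29591944,
       78.54132805, -3.25978988])} 0.011
```

View pics/side0.png

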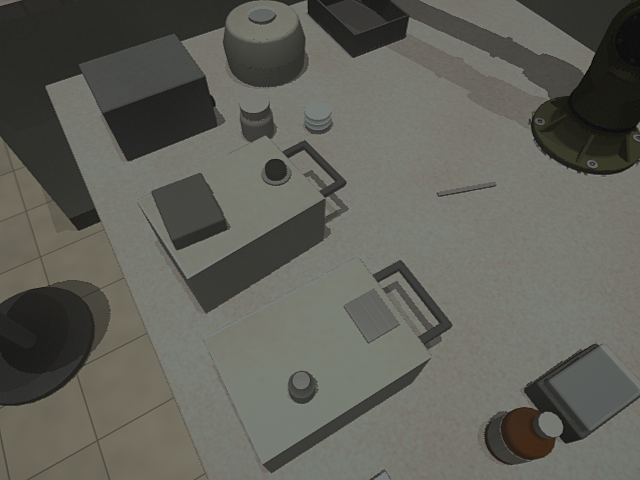

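View pics/top0.png

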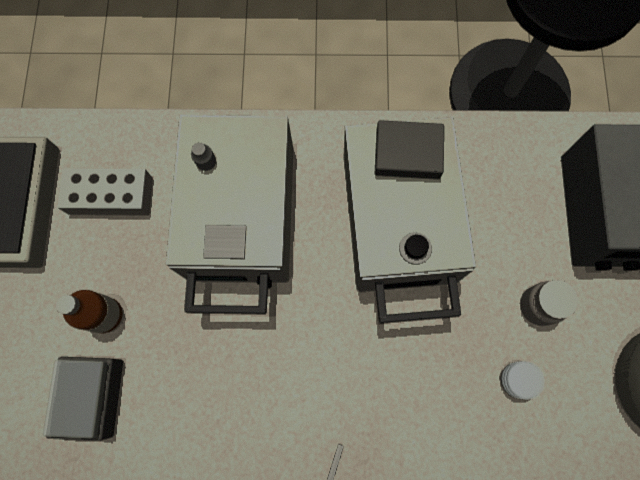

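The side and top pictures show the slotted cabinet on the right, with its black button at about (416,247) in the top view. Its bar runs from about (380,316) to (460,310). I'll measure the bar and button more precisely next.

```bash
cat > h.py <<'E'
from cell import env, read_camera, camera_info, job, models
import cv2, numpy as np
np.set_printoptions(precision=4,suppress=True)
from scipy.spatial.transform import Rotation as Ro
def cloud(c,d):
    i=camera_info(c); v,u=np.mgrid[0:480,0:640]
    P=np.stack([(u-i['cx'])/i['fx']*d,(v-i['cy'])/i['fy']*d,d],-1)
    W=(P-np.array(i['t']))@np.array(i['R']); W[d<=0]=np.nan
    return W
def obs():
    o=env.get_obs()
    for k in ["time_s","tool_pos","tool_rot","force","grip_width","qpos"]: print(k,o[k])
    return o
E
python3 - <<'E'
from h import *
for c in ["top","side"]:
    p,d=read_camera(c); W=cloud(c,d); np.save(f"pics/W{c}.npy",W)
    for t in ["drawer_handle","release_top"]:
        for r in models.cut_out(t,c)[:1]:
            m=r["mask"]&np.isfinite(W[...,2]); X=W[m]; 
            print(c,t,r['score'],m.sum(),np.percentile(X,[2,50,98],axis=0))
            if t=="drawer_handle":
                Y=X[(X[:,2]>.088)&(X[:,2]<.102)]
                q=cv2.minAreaRect((Y[:,:2]*1000).astype(np.float32)); print(q,Y[:,2].mean()); print(cv2.boxPoints(q))
            else:
                Y=X[(X[:,2]>.138)]; print(cv2.minEnclosingCircle((Y[:,:2]*1000).astype(np.float32)), np.median(Y,0))
    # cabinet top
    X=W[(np.abs(W[...,2]-.125)<.004)&(W[...,1]<-.03)&(W[...,1]>-.26)&(W[...,0]>.55)&(W[...,0]<.9)]
    q=cv2.minAreaRect((X[:,:2]*1000).astype(np.float32));print("cab",q,X[:,2].mean());print(cv2.boxPoints(q))
E
```

```text
top drawer_handle 0.74 2577 [[ 0.5555 -0.2154  0.0231]
 [ 0.6123 -0.1421  0.0966]
 [ 0.6259 -0.0656  0.1209]]
((587.7425537109375, -144.0103759765625), (62.90097427368164, 160.94705200195312), 5.248405933380127) 0.09654365623053647
[[ 549.0627  -66.7511]
 [ 563.7852 -227.0234]
 [ 626.4224 -221.2696]
 [ 611.7     -60.9973]]
top release_top 0.98 479 [[ 0.641  -0.1532  0.1307]
 [ 0.655  -0.1373  0.1457]
 [ 0.6713 -0.1225  0.1487]]
((656.93896484375, -138.35914611816406), 16.761960983276367) [ 0.6564 -0.1378  0.1459]
cab ((740.4815673828125, -131.04147338867188), (246.0707550048828, 170.68954467773438), 5.448195934295654) 0.12596545783906235
[[ 609.8989  -57.7639]
 [ 626.1052 -227.6824]
 [ 871.0643 -204.319 ]
 [ 854.858   -34.4006]]
side drawer_handle 0.75 810 [[ 0.5431 -0.2369 -0.0006]
 [ 0.5713 -0.1472  0.0943]
 [ 0.6116 -0.084   0.0969]]
((584.9806518554688, -145.34092712402344), (51.58949661254883, 122.92527770996094), 4.894733428955078) 0.09392093380770603
[[ 554.0356  -86.3034]
 [ 564.5243 -208.7804]
 [ 615.9257 -204.3785]
 [ 605.437   -81.9015]]
side release_top 0.91 388 [[ 0.6454 -0.1532  0.1296]
 [ 0.662  -0.1333  0.1434]
 [ 0.6764 -0.122   0.1458]]
((660.4267578125, -137.83599853515625), 17.165300369262695) [ 0.6611 -0.136   0.1438]
cab ((744.466552734375, -130.43026733398438), (240.48484802246094, 172.64500427246094), 5.485184192657471) 0.12414347619989549
[[ 616.5233  -55.9968]
 [ 633.0261 -227.8513]
 [ 872.4098 -204.8637]
 [ 855.907   -33.0093]]
```

```bash
cat >> h.py <<'E'
def rel(p,yaw,pitch=0):
    o=env.get_obs(); R0=Ro.from_euler('xyz',o['tool_rot'],degrees=True)
    R=Ro.from_euler('xyz',[-90,0,yaw],degrees=True)
    print("shift mm",R0.inv().apply(np.array(p)-o['tool_pos'])*1000,"rot",(R0.inv()*R).as_rotvec(degrees=True))
E
python3 - <<'E'
from h import *
W=np.load("pics/Wside.npy")
m=(W[...,0]>0.05)&(W[...,0]<.7)&(W[...,1]<-.15)&(W[...,1]>-.8)&(W[...,2]>.13)
X=W[m]; print(len(X), np.nanmin(X,0),np.nanmax(X,0))
rel([.151,-.632,.32],-166.55); rel([.564,-.147,.25],-84.55); rel([.564,-.147,.094],-84.55)
E
```

```text
205 [ 0.6505 -0.57    0.13  ] [ 0.6999 -0.1503  0.1452]
shift mm [   0.1543 -111.0819   -0.2241] rot [-0.0061  0.0065  0.0022]
shift mm [-514.3732  -41.1414 -375.8086] rot [ -0.0035 -81.9935   0.0062]
shift mm [-514.3791  114.8586 -375.8253] rot [ -0.0035 -81.9935   0.0062]
```

Call:
move_arm(moves=[[-100, -41, -70, 0, -20, 0], [-514, -41, -376, 0, -82, 0], [-514, -41, -376, 0, -82, 0], [-514, -41, -376, 0, -82, 0], [-514, -41, -376, 0, -82, 0], [-514, -41, -376, 0, -82, 0], [-514, -41, -376, 0, -82, 0], [-514, -41, -376, 0, -82, 0], [-514, -41, -376, 0, -82, 0], [-514, -41, -376, 0, -82, 0], [-514, -41, -376, 0, -82, 0], [-514, -41, -376, 0, -82, 0], [-514, -41, -376, 0, -82, 0], [-514, -41, -376, 0, -82, 0], [-514, -41, -376, 0, -82, 0], [-514, -41, -376, 0, -82, 0], [-514, -41, -376, 0, -82, 0], [-514, -41, -376, 0, -82, 0], [-514, -41, -376, 0, -82, 0], [-514, -41, -376, 0, -82, 0]], claw=50)

```text
time_s: 2.27
tool_pos: [0.5627, -0.149, 0.2497]
tool_rot: [-90.0, -0.1, -84.7]
force: [-0.3, -0.7, 0.3]
grip_width: 0.0496
```

```bash
python3 - <<'E'
from h import *
o=obs(); p,d=read_camera("wrist"); cv2.imwrite("pics/w1.png",p[:,:,::-1]); W=cloud("wrist",d)
i=camera_info("wrist")
for q in [(.6585,-.138,.145),(.564,-.147,.096)]:
    c=np.array(i['R'])@np.array(q)+np.array(i['t']); print(c[:2]/c[2]*[i['fx'],i['fy']]+[i['cx'],i['cy']])
for t in ["drawer_handle","release_top"]:
    for r in models.cut_out(t,"wrist")[:1]:
        X=W[r["mask"]&np.isfinite(W[...,2])]; z=.088 if 'h' in t[:8] and t[0]=='d' else .138
        Y=X[(X[:,2]>z)&(X[:,2]<z+.016)]
        if len(Y): q=cv2.minAreaRect((Y[:,:2]*1000).astype(np.float32)); print(t,r['score'],q,Y[:,2].mean()); print(cv2.boxPoints(q))
E
```

```text
time_s 2.2667
tool_pos [ 0.5627 -0.149   0.2497]
tool_rot [-90.0452  -0.0585 -84.7262]
force [-0.2566 -0.7201  0.2751]
grip_width 0.049626836661113005
qpos [ 43.2271  12.0037 -36.0334  88.5616   7.1687  81.777   12.0336]
[441.6931 234.1558]
[319.5645 220.631 ]
drawer_handle 0.97 ((589.109130859375, -134.8083038330078), (62.36262130737305, 142.55445861816406), 5.085597991943359) 0.0963393982716434
[[ 551.7323  -66.5757]
 [ 564.3689 -208.569 ]
 [ 626.486  -203.0409]
 [ 613.8494  -61.0476]]
release_top 0.82 ((658.749267578125, -138.65347290039062), (32.35179901123047, 33.0156364440918), 67.2701416015625) 0.14536963198908742
[[ 637.2733 -147.1947]
 [ 667.7249 -159.9515]
 [ 680.2252 -130.1122]
 [ 649.7737 -117.3554]]
```

View pics/w1.png

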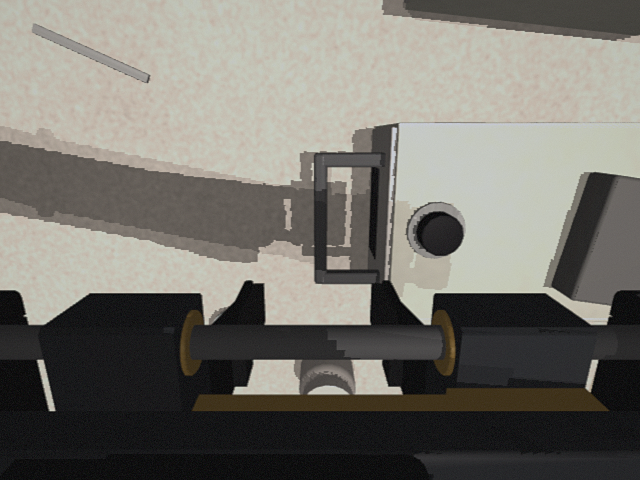

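The wrist view has the bar at columns 315–328, rows 153–283, and the button at (440,233). Both agree with my estimate to about 1 mm.

```bash
python3 - <<'E'
from h import *
rel([.5655,-.147,.094],-84.55)
E
```

```text
shift mm [ -1.2739 155.8995   2.6624] rot [ 0.0133 -0.1388  0.0391]
```

Call:
move_arm(moves=[[-1, 40, 3, 0, 0, 0], [-1, 75, 3, 0, 0, 0], [-1, 105, 3, 0, 0, 0], [-1, 130, 3, 0, 0, 0], [-1, 145, 3, 0, 0, 0], [-1, 156, 3, 0, 0, 0], [-1, 156, 3, 0, 0, 0], [-1, 156, 3, 0, 0, 0], [-1, 156, 3, 0, 0, 0]])

```text
time_s: 3.17
tool_pos: [0.5675, -0.1461, 0.0953]
tool_rot: [-89.9, -0.1, -84.6]
force: [-0.2, 0.4, 1.0]
grip_width: 0.0501
```

```bash
python3 - <<'E'
from h import *
o=obs(); 
for c in ["side","wrist"]:
    p,d=read_camera(c)
    if c=="side": p=cv2.resize(p[100:350,200:520],(800,600))
    cv2.imwrite(f"pics/{c}2.png",p[:,:,::-1])
E
```

```text
time_s 3.1667
tool_pos [ 0.5675 -0.1461  0.0953]
tool_rot [-89.8761  -0.0589 -84.5695]
force [-0.2386  0.398   1.0004]
grip_width 0.05005035400658423
qpos [ 41.505   18.6881 -35.0909  99.5102  11.7254  65.344    8.3671]
```

View pics/side2.png

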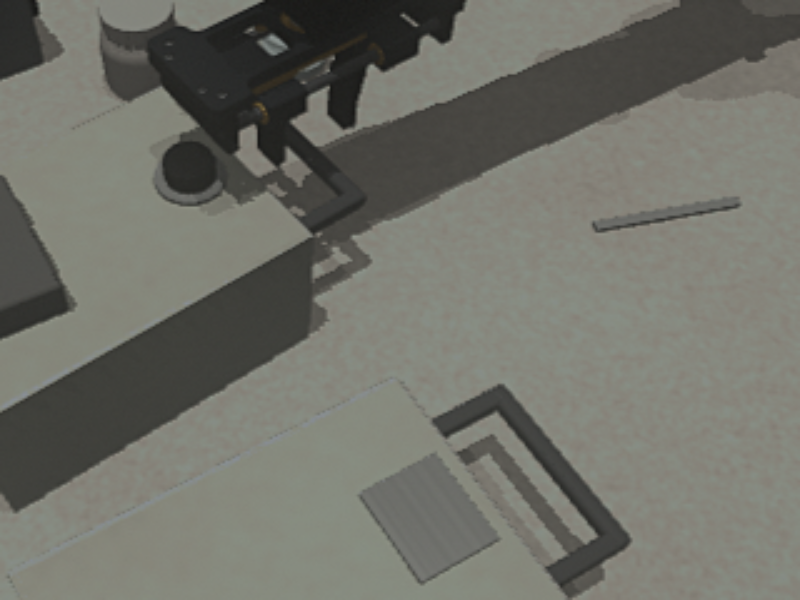

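View pics/wrist2.png

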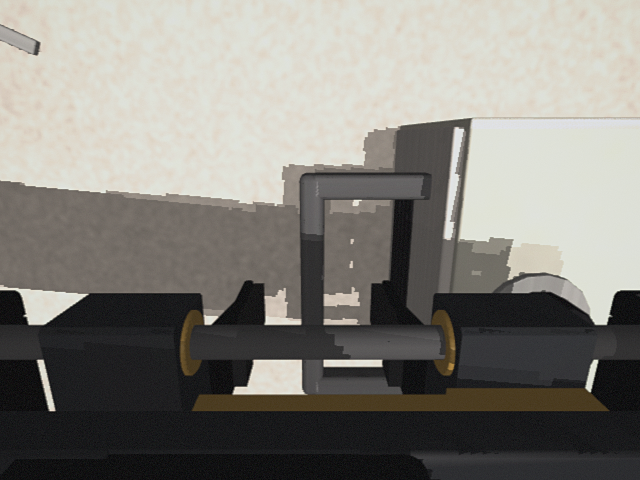

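The bar sits between the fingers (wrist view: bar at column 312, jaws at 240 and 390), clear of the arms. Closing now.

Call:
move_arm(moves=[[0, 1, -2, 0, 0, 0], [0, 1, -2, 0, 0, 0], [0, 1, -2, 0, 0, 0], [0, 1, -2, 0, 0, 0], [0, 1, -2, 0, 0, 0], [0, 1, -2, 0, 0, 0], [0, 1, -2, 0, 0, 0]], claw=0, newtons=30)

```text
time_s: 3.85
tool_pos: [0.5645, -0.1458, 0.0928]
tool_rot: [-90.0, -0.0, -84.5]
force: [-0.5, -0.9, 0.4]
grip_width: 0.0116
```

Call:
move_arm(moves=[[0, 0, -4, 0, 0, 0], [0, 0, -8, 0, 0, 0], [0, 0, -12, 0, 0, 0], [0, 0, -16, 0, 0, 0], [0, 0, -20, 0, 0, 0], [0, 0, -24, 0, 0, 0], [0, 0, -28, 0, 0, 0], [0, 0, -32, 0, 0, 0], [0, 0, -36, 0, 0, 0], [0, 0, -40, 0, 0, 0], [0, 0, -44, 0, 0, 0], [0, 0, -48, 0, 0, 0], [0, 0, -52, 0, 0, 0], [0, 0, -56, 0, 0, 0], [0, 0, -60, 0, 0, 0], [0, 0, -64, 0, 0, 0], [0, 0, -68, 0, 0, 0], [0, 0, -72, 0, 0, 0], [0, 0, -76, 0, 0, 0], [0, 0, -80, 0, 0, 0]])

```text
time_s: 5.52
tool_pos: [0.4845, -0.1534, 0.0928]
tool_rot: [-90.0, -0.0, -84.5]
force: [-0.2, -0.0, 0.2]
grip_width: 0.0005
```

```bash
python3 - <<'E'
from h import *
o=obs(); s=np.array([.5645,-.1458]); a=np.radians(5.45); dv=o['tool_pos'][:2]-s
print("along",-dv@[np.cos(a),np.sin(a)],"lat",dv@[-np.sin(a),np.cos(a)])
p,d=read_camera("side")
p=cv2.resize(p[80:380,160:560],(800,600)); cv2.imwrite("pics/side3.png",p[:,:,::-1])
E
```

```text
time_s 5.5167
tool_pos [ 0.4845 -0.1534  0.0928]
tool_rot [-90.0032  -0.0048 -84.5438]
force [-0.1554 -0.0452  0.1869]
grip_width 0.0004935548326649749
qpos [ 47.6665   8.9873 -35.4285 110.0838   5.8554  62.6967  15.3345]
along 0.08039964653767505 lat -7.653632251147117e-06
```

View pics/side3.png

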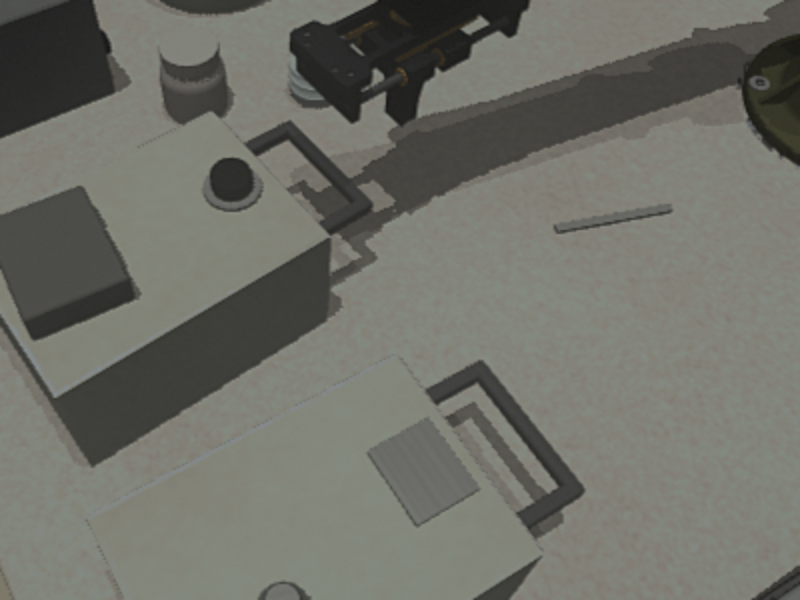

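The grip slipped: the jaws are fully closed and the drawer is home again, with the bar at (370,205)–(290,130) in the crop. I'll measure where the fingertips really are.

```bash
python3 - <<'E'
from h import *
p,d=read_camera("side"); W=cloud("side",d)
print(obs()['tool_pos'])
m=(np.abs(W[...,0]-.4845)<.1)&(np.abs(W[...,1]+.153)<.05)&(W[...,2]>.03)&(W[...,2]<.2)
v,u=np.where(m); 
for z in range(60,150,6):
    k=m&(W[...,2]>z/1000)&(W[...,2]<=(z+6)/1000)
    if k.sum(): print(z,k.sum(),W[k].min(0),W[k].max(0))
q=cv2.resize(p[80:150,290:430],(800,400),interpolation=cv2.INTER_NEAREST); cv2.imwrite("pics/side4.png",q[:,:,::-1])
i=camera_info("side")
def pj(X):
    c=np.array(i['R'])@np.array(X)+np.array(i['t']); return c[:2]/c[2]*[i['fx'],i['fy']]+[i['cx'],i['cy']]
t=env.get_obs()['tool_pos']; print("tip px",pj(t-[0,0,.011]),"tcp",pj(t), "crop", (pj(t-[0,0,.011])-[290,80])*[800/140,400/70])
W0=np.load("pics/Wside.npy"); k=np.abs(W0[...,1]+.147)<.03
k&=(np.abs(W0[...,0]-.565)<.012)&(W0[...,2]>.05); print("bar z",np.percentile(W0[k],[5,50,95],axis=0))
E
```

```text
time_s 5.6167
tool_pos [ 0.4842 -0.1537  0.0928]
tool_rot [-90.0301  -0.0251 -84.5733]
force [ 0.6013 -0.4573  0.2634]
grip_width 0.0007037188678857753
qpos [ 47.6713   8.9741 -35.4143 110.0985   5.8752  62.7118  15.3134]
[ 0.4842 -0.1537  0.0928]
84 66 [ 0.5672 -0.1968  0.0841] [ 0.5842 -0.104   0.0899]
90 313 [ 0.5558 -0.2028  0.0902] [ 0.5844 -0.1035  0.096 ]
96 34 [ 0.5608 -0.2024  0.096 ] [ 0.5796 -0.1044  0.0982]
102 11 [ 0.4746 -0.1501  0.1059] [ 0.4932 -0.1413  0.1079]
108 38 [ 0.4755 -0.163   0.1086] [ 0.4947 -0.1398  0.1137]
114 40 [ 0.474  -0.1637  0.1141] [ 0.4948 -0.1394  0.1199]
120 42 [ 0.474  -0.1606  0.1201] [ 0.4945 -0.1399  0.126 ]
126 37 [ 0.4738 -0.161   0.1261] [ 0.4954 -0.1395  0.1317]
132 38 [ 0.4744 -0.1592  0.132 ] [ 0.4961 -0.1405  0.1377]
138 36 [ 0.4731 -0.1563  0.138 ] [ 0.4975 -0.1399  0.1437]
144 18 [ 0.4717 -0.1607  0.1442] [ 0.4984 -0.1399  0.15  ]
tip px [358.7669 146.3699] tcp [359.313  142.0223] crop [392.954  379.2564]
bar z [[ 0.5602 -0.1741  0.0873]
 [ 0.5682 -0.1462  0.0943]
 [ 0.5734 -0.1205  0.0963]]
```

View pics/side4.png

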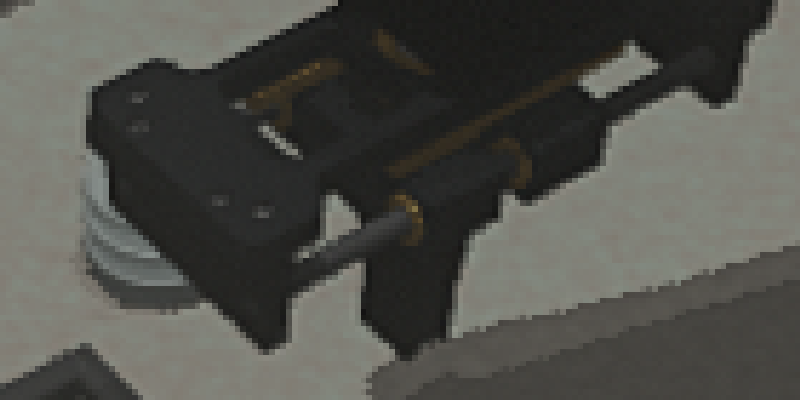

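```bash
python3 - <<'E'
from h import *
i=camera_info("side"); R=np.array(i['R']);T=np.array(i['t']); print("cam",-R.T@T)
def pj(X):
    c=R@np.array(X)+T; return ((c[:2]/c[2]*[i['fx'],i['fy']]+[i['cx'],i['cy']])-[290,80])*[800/140,400/70]
t=env.get_obs()['tool_pos']
for z in [.08,.085,.09,.095,.1,.105]:
  print(z,[pj([t[0]+dx,t[1]+dy,z]).round() for dx,dy in [(.015,.0095),(-.015,.0095),(.015,-.0095)]])
p,d=read_camera("side");W=cloud("side",d)
for v in range(134,148): print(v,[ "%.3f"%W[v,u,2] for u in range(352,372,2)])
E
```

```text
cam [0.8481 0.293  0.6679]
0.08 [array([370., 420.]), array([448., 384.]), array([337., 382.])]
0.085 [array([371., 409.]), array([450., 373.]), array([338., 371.])]
0.09 [array([373., 398.]), array([451., 362.]), array([339., 360.])]
0.095 [array([374., 386.]), array([453., 351.]), array([340., 348.])]
0.1 [array([375., 375.]), array([455., 339.]), array([342., 337.])]
0.105 [array([377., 363.]), array([457., 327.]), array([343., 325.])]
134 ['-0.003', '0.114', '0.117', '0.122', '0.123', '0.126', '0.120', '0.119', '0.117', '-0.001']
135 ['-0.002', '0.112', '0.115', '0.118', '0.124', '0.124', '0.120', '0.116', '0.115', '-0.001']
136 ['-0.002', '0.109', '0.114', '0.117', '0.122', '0.121', '0.116', '0.115', '0.112', '-0.001']
137 ['-0.001', '0.001', '0.111', '0.114', '0.118', '0.118', '0.115', '0.110', '0.111', '-0.003']
138 ['-0.000', '-0.000', '0.108', '0.112', '0.118', '0.117', '0.110', '0.108', '0.107', '-0.002']
139 ['-0.002', '-0.000', '-0.002', '0.110', '0.114', '0.114', '0.108', '-0.002', '-0.002', '-0.003']
140 ['-0.000', '-0.002', '-0.000', '0.108', '0.112', '0.111', '0.106', '-0.000', '-0.001', '-0.000']
141 ['-0.000', '-0.001', '-0.002', '-0.001', '0.110', '0.108', '-0.001', '-0.001', '-0.002', '-0.000']
142 ['0.001', '-0.001', '-0.002', '-0.000', '0.108', '0.000', '-0.002', '-0.001', '-0.000', '-0.001']
143 ['-0.000', '-0.001', '0.001', '0.003', '0.001', '-0.001', '-0.004', '-0.002', '0.000', '-0.004']
144 ['-0.002', '-0.001', '-0.000', '-0.001', '0.000', '-0.001', '-0.002', '-0.004', '-0.002', '-0.000']
145 ['-0.001', '-0.002', '-0.004', '-0.002', '-0.003', '-0.002', '-0.000', '-0.001', '-0.002', '0.001']
146 ['-0.001', '-0.000', '-0.002', '-0.001', '-0.001', '-0.002', '-0.001', '-0.000', '-0.001', '0.000']
147 ['-0.001', '-0.001', '-0.002', '-0.002', '-0.000', '-0.001', '-0.003', '-0.002', '-0.001', '-0.002']
```

```bash
python3 - <<'E'
from h import *
p,d=read_camera("side");W=cloud("side",d)
m=(W[...,2]>.1)&(W[...,2]<.24)&(W[...,0]<.62)&(W[...,0]>.36)&(W[...,1]<-.08)&(W[...,1]>-.25)
for x in np.arange(.37,.6,.015):
    k=m&(np.abs(W[...,0]-x)<.0075)
    if k.sum()>5: print("%.3f"%x,k.sum(),"zmin",np.sort(W[k][:,2])[:6], "y at zmin",W[k][np.argmin(W[k][:,2]),1])
print(env.nose_length)
E
```

```text
0.385 40 zmin [0.2017 0.2019 0.2021 0.2048 0.2051 0.2055] y at zmin -0.12357987763931079
0.400 369 zmin [0.1748 0.1754 0.1756 0.176  0.1762 0.1763] y at zmin -0.13086446890244915
0.415 199 zmin [0.1785 0.188  0.189  0.1891 0.1892 0.1893] y at zmin -0.15805990119907656
0.430 123 zmin [0.1862 0.1874 0.1883 0.1886 0.1896 0.1897] y at zmin -0.12663380320373965
0.445 185 zmin [0.1828 0.1845 0.1851 0.1875 0.1876 0.1882] y at zmin -0.11781614175511444
0.460 252 zmin [0.1802 0.1805 0.1807 0.181  0.1814 0.182 ] y at zmin -0.11709102375990169
0.475 347 zmin [0.1056 0.1057 0.1061 0.1069 0.1078 0.109 ] y at zmin -0.14358225154467655
0.490 451 zmin [0.1056 0.1063 0.1071 0.1073 0.1073 0.1073] y at zmin -0.15880673313805418
0.505 724 zmin [0.1394 0.1424 0.1434 0.1436 0.1443 0.1451] y at zmin -0.1543648826129284
0.520 449 zmin [0.1715 0.1718 0.1727 0.1727 0.1728 0.1729] y at zmin -0.14774976395150127
0.535 207 zmin [0.1874 0.1879 0.1889 0.189  0.1897 0.1899] y at zmin -0.1148550695024814
0.550 274 zmin [0.1867 0.188  0.1881 0.1885 0.1888 0.1893] y at zmin -0.11517312869231895
0.565 572 zmin [0.1757 0.1761 0.1762 0.1762 0.1763 0.1765] y at zmin -0.12071803495375842
0.580 470 zmin [0.1746 0.1754 0.1772 0.1773 0.1773 0.178 ] y at zmin -0.17408189326077309
0.011
```

The camera puts the fingertips at z≈0.105 and the body underside at z≈0.175. That 70 mm gap is as specified, but the whole tool stands about 24 mm higher than the reported TCP and nose length imply. So the jaws closed above the bar, whose top is at 0.096. From here I use the camera's figure: tip = reported z + 13 mm, so I need a reported z of about 0.070.

Call:
move_arm(moves=[[0, -25, 0, 0, 0, 0], [0, -25, 30, 0, 0, 0], [0, -25, 60, 0, 0, 0], [0, -25, 81, 0, 0, 0], [0, -25, 81, 0, 0, 0], [0, -25, 81, 0, 0, 0], [0, -25, 81, 0, 0, 0], [0, -10, 81, 0, 0, 0], [0, 5, 81, 0, 0, 0], [0, 15, 81, 0, 0, 0], [0, 22, 81, 0, 0, 0], [0, 22, 81, 0, 0, 0], [0, 22, 81, 0, 0, 0]], claw=50)

```text
time_s: 6.8
tool_pos: [0.5652, -0.1459, 0.0709]
tool_rot: [-90.0, -0.0, -84.6]
force: [0.3, 0.2, 0.4]
grip_width: 0.0499
```

```bash
python3 - <<'E'
from h import *
o=obs(); 
for c in ["side","wrist"]:
    p,d=read_camera(c)
    if c=="side":
        W=cloud(c,d); k=(np.abs(W[...,0]-.60)<.07)&(np.abs(W[...,1]+.15)<.05)&(W[...,2]>.15)&(W[...,2]<.2); print(np.sort(W[k][:,2])[:8])
        p=cv2.resize(p[100:280,240:480],(800,600))
    cv2.imwrite(f"pics/{c}5.png",p[:,:,::-1])
E
```

```text
time_s 6.8
tool_pos [ 0.5652 -0.1459  0.0709]
tool_rot [-90.0249  -0.0034 -84.5583]
force [0.3487 0.1723 0.358 ]
grip_width 0.04988115664023709
qpos [ 41.5787  20.1399 -35.2344 100.9711  12.8952  62.974    7.5268]
[0.1506 0.1512 0.1518 0.1528 0.1531 0.1537 0.154  0.1542]
```

View pics/side5.png

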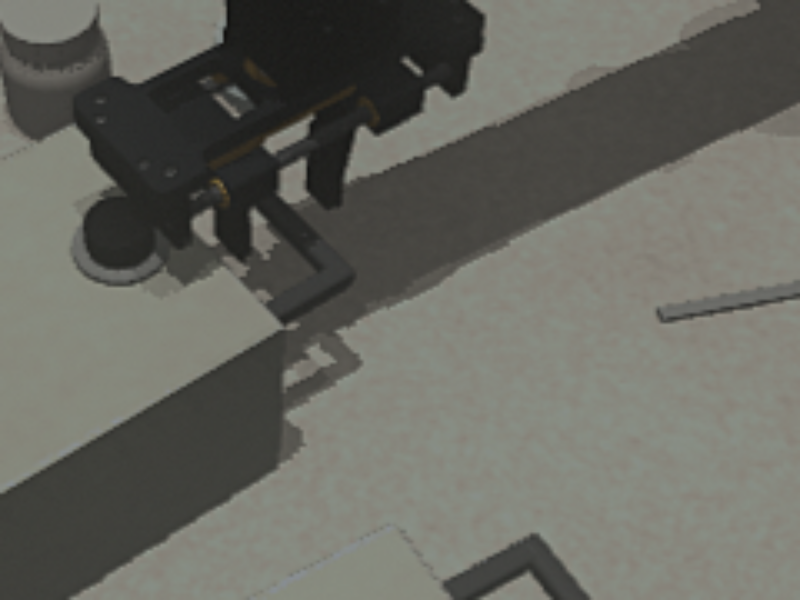

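View pics/wrist5.png

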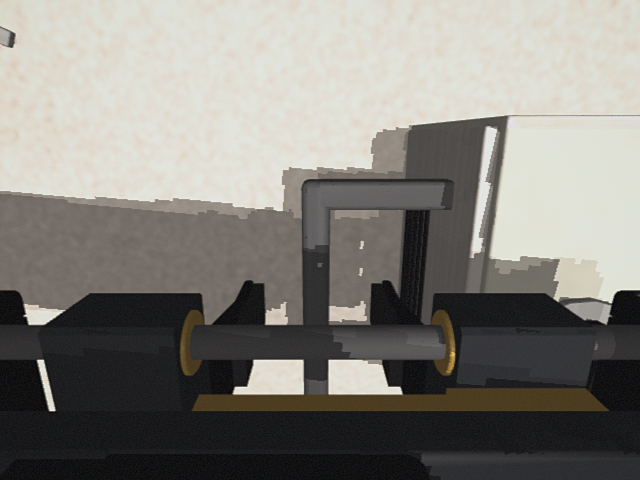

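The bar is now centred between the jaws (column 315) with the fingertips around bar depth. The body underside is at about 0.152, above the button at 0.145. I'll go 2 mm deeper and close.

Call:
move_arm(moves=[[0, 2, 0, 0, 0, 0], [0, 2, 0, 0, 0, 0], [0, 2, 0, 0, 0, 0], [0, 2, 0, 0, 0, 0], [0, 2, 0, 0, 0, 0], [0, 2, 0, 0, 0, 0], [0, 2, 0, 0, 0, 0], [0, 2, 0, 0, 0, 0], [0, 2, 0, 0, 0, 0], [0, 2, 0, 0, 0, 0], [0, 2, 0, 0, 0, 0], [0, 2, 0, 0, 0, 0]], claw=0, newtons=30)

```text
time_s: 7.9
tool_pos: [0.565, -0.1458, 0.0688]
tool_rot: [-90.1, -0.0, -84.6]
force: [-3.4, 0.1, 3.2]
grip_width: 0.0119
```

Call:
move_arm(moves=[[0, 0, -4, 0, 0, 0], [0, 0, -8, 0, 0, 0], [0, 0, -12, 0, 0, 0], [0, 0, -16, 0, 0, 0], [0, 0, -20, 0, 0, 0], [0, 0, -24, 0, 0, 0]])

```text
time_s: 8.4
tool_pos: [0.5416, -0.1481, 0.0689]
tool_rot: [-90.0, -0.0, -84.6]
force: [3.0, 0.1, -2.7]
grip_width: 0.0119
```

Call:
move_arm(moves=[[0, 0, -4, 0, 0, 0], [0, 0, -8, 0, 0, 0], [0, 0, -12, 0, 0, 0], [0, 0, -16, 0, 0, 0], [0, 0, -20, 0, 0, 0], [0, 0, -24, 0, 0, 0], [0, 0, -28, 0, 0, 0], [0, 0, -32, 0, 0, 0], [0, 0, -36, 0, 0, 0], [0, 0, -40, 0, 0, 0], [0, 0, -44, 0, 0, 0], [0, 0, -48, 0, 0, 0], [0, 0, -52, 0, 0, 0], [0, 0, -56, 0, 0, 0], [0, 0, -60, 0, 0, 0], [0, 0, -64, 0, 0, 0], [0, 0, -68, 0, 0, 0], [0, 0, -72, 0, 0, 0], [0, 0, -76, 0, 0, 0], [0, 0, -80, 0, 0, 0]])

```text
time_s: 10.07
tool_pos: [0.4617, -0.1556, 0.0688]
tool_rot: [-90.0, -0.0, -84.5]
force: [5.6, 0.2, -3.7]
grip_width: 0.0116
```

Call:
move_arm(moves=[[0, 0, -4, 0, 0, 0], [0, 0, -8, 0, 0, 0], [0, 0, -12, 0, 0, 0], [0, 0, -16, 0, 0, 0], [0, 0, -20, 0, 0, 0], [0, 0, -24, 0, 0, 0], [0, 0, -28, 0, 0, 0], [0, 0, -31, 0, 0, 0], [0, 0, -31, 0, 0, 0], [0, 0, -31, 0, 0, 0]])

```text
time_s: 10.9
tool_pos: [0.4305, -0.1585, 0.0688]
tool_rot: [-90.0, -0.0, -84.6]
force: [3.0, 0.1, -3.5]
grip_width: 0.0117
```

```bash
python3 - <<'E'
from h import *
o=obs(); s=np.array([.565,-.1458]); a=np.radians(5.45); dv=o['tool_pos'][:2]-s
print("along",-dv@[np.cos(a),np.sin(a)],"lat",dv@[-np.sin(a),np.cos(a)])
E
```

```text
time_s 10.9
tool_pos [ 0.4305 -0.1585  0.0688]
tool_rot [-90.0467  -0.0013 -84.5639]
force [ 2.9593  0.1411 -3.5078]
grip_width 0.011706473313140274
qpos [ 51.4833   4.1138 -35.3602 117.6962   2.7971  59.02    20.1865]
along 0.13507277821323913 lat 8.177820744944913e-05
```

Call:
move_arm(moves=[[0, 0, 2, 0, 0, 0], [0, 0, 4, 0, 0, 0], [0, 0, 4, 0, 0, 0]])

```text
time_s: 11.15
tool_pos: [0.4356, -0.1581, 0.0688]
tool_rot: [-90.0, 0.0, -84.5]
force: [3.7, -0.0, -3.5]
grip_width: 0.0119
```

Call:
move_arm(moves=[[0, 0, 0, 0, 0, 0], [0, 0, 0, 0, 0, 0], [0, 0, 0, 0, 0, 0], [0, 0, 0, 0, 0, 0], [0, 0, 0, 0, 0, 0], [0, 0, 0, 0, 0, 0], [0, 0, 0, 0, 0, 0], [0, 0, 0, 0, 0, 0]], claw=50)

```text
time_s: 11.82
tool_pos: [0.435, -0.1582, 0.0689]
tool_rot: [-90.0, -0.0, -84.5]
force: [0.2, -0.1, -0.3]
grip_width: 0.0485
```

```bash
python3 - <<'E'
from h import *
o=obs(); 
for c in ["side","wrist"]:
    p,d=read_camera(c)
    if c=="side":
        p=cv2.resize(p[80:320,200:520],(800,600))
    cv2.imwrite(f"pics/{c}6.png",p[:,:,::-1])
E
```

```text
time_s 11.8167
tool_pos [ 0.435  -0.1582  0.0689]
tool_rot [-90.0093  -0.0056 -84.548 ]
force [ 0.1838 -0.0766 -0.2704]
grip_width 0.0484992495894739
qpos [ 51.2245   4.6588 -35.4479 117.2074   3.159   59.0396  19.6915]
```

View pics/side6.png

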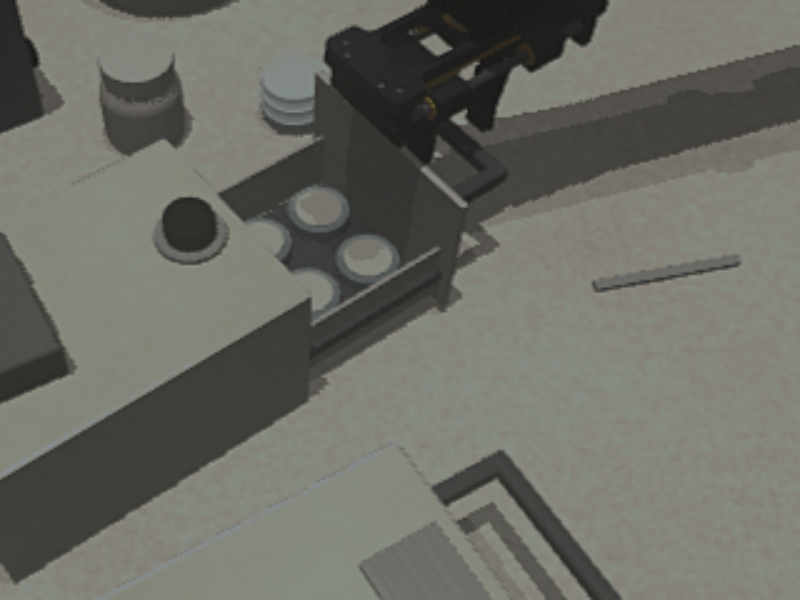

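View pics/wrist6.png

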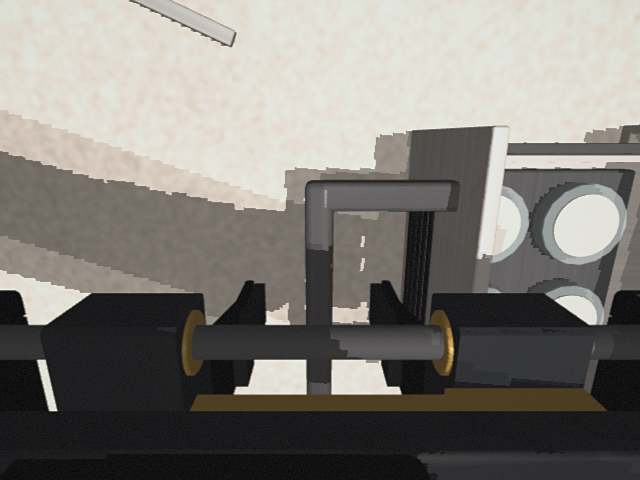

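The drawer stays out (bar at column 318, free between the open jaws, force about 0), so the lock holds it. Next I lift straight up and go over the button with the jaws closed.

```bash
python3 - <<'E'
from h import *
rel([.6585,-.138,.190],-84.55)
E
```

```text
shift mm [   1.1418 -121.181   224.3375] rot [0.0076 0.0033 0.0024]
```

Call:
move_arm(moves=[[0, -20, 0, 0, 0, 0], [0, -50, 0, 0, 0, 0], [0, -85, 0, 0, 0, 0], [0, -121, 0, 0, 0, 0], [0, -121, 0, 0, 0, 0]])

```text
time_s: 12.33
tool_pos: [0.4392, -0.1595, 0.1968]
tool_rot: [-89.5, -0.4, -84.5]
force: [1.8, 0.4, -0.0]
grip_width: 0.0504
```

Call:
move_arm(moves=[[1, 0, 30, 0, 0, 0], [1, 0, 65, 0, 0, 0], [1, 0, 105, 0, 0, 0], [1, 0, 145, 0, 0, 0], [1, 0, 185, 0, 0, 0], [1, 0, 210, 0, 0, 0], [1, 0, 224, 0, 0, 0], [1, 0, 224, 0, 0, 0], [1, 0, 224, 0, 0, 0], [1, 0, 224, 0, 0, 0], [1, 0, 224, 0, 0, 0]], claw=0)

```text
time_s: 13.25
tool_pos: [0.6572, -0.1386, 0.1901]
tool_rot: [-90.0, -0.1, -84.6]
force: [0.9, -0.3, 0.3]
grip_width: 0.0005
```

```bash
python3 - <<'E'
from h import *
o=obs(); 
for c in ["side","top"]:
    p,d=read_camera(c)
    W=cloud(c,d)
    if c=="side":
        k=(np.abs(W[...,0]-.6585)<.03)&(np.abs(W[...,1]+.138)<.03)&(W[...,2]>.155)&(W[...,2]<.25);print("tip z",np.sort(W[k][:,2])[:6],W[k&(W[...,2]<.22)].mean(0))
        i=camera_info(c)
        for z in (.145,.199):
            cc=np.array(i['R'])@np.array([.6585,-.138,z])+np.array(i['t']); print(cc[:2]/cc[2]*[i['fx'],i['fy']]+[i['cx'],i['cy']])
        cv2.imwrite("pics/side7.png",cv2.resize(p[80:320,200:520],(800,600))[:,:,::-1])
    else:
        for r in models.cut_out("drawer_handle",c)[:1]:
            X=W[r["mask"]&(np.abs(W[...,2]-.095)<.007)]; print("handle",r['score'],len(X),np.percentile(X,[2,50,98],axis=0))
        cv2.imwrite("pics/top7.png",p[:,:,::-1])
E
```

```text
time_s 13.25
tool_pos [ 0.6572 -0.1386  0.1901]
tool_rot [-90.0304  -0.0622 -84.5934]
force [ 0.9361 -0.3267  0.3021]
grip_width 0.0005080539668024043
qpos [ 37.0135  25.8657 -37.7775  80.1257  15.847   79.3408   4.5162]
tip z [0.2013 0.2027 0.2029 0.2031 0.2032 0.2032] [ 0.66   -0.131   0.2118]
[276.2324 165.4446]
[273.6403 140.6641]
handle 0.59 1343 [[ 0.4261 -0.2174  0.0913]
 [ 0.4406 -0.1621  0.0972]
 [ 0.4905 -0.0963  0.1002]]
```

View pics/side7.png

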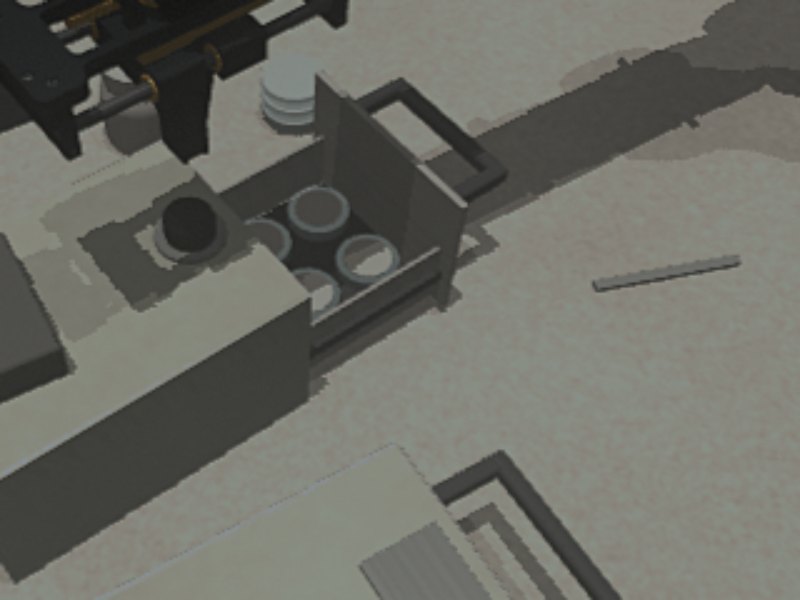

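View pics/top7.png

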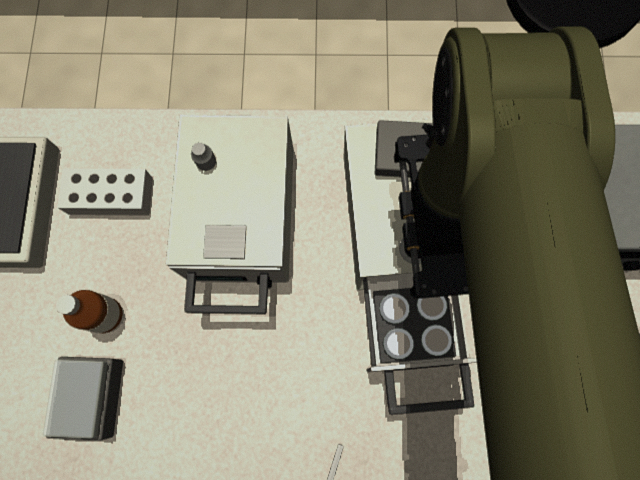

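The drawer is locked out and the gripper is well clear of it. The side camera puts the fingertips at z≈0.202, about 57 mm above the button. I'll descend in steps and watch the force.

Call:
move_arm(moves=[[0, 20, 1, 0, 0, 0], [0, 40, 1, 0, 0, 0], [0, 50, 1, 0, 0, 0], [0, 54, 1, 0, 0, 0], [0, 56, 1, 0, 0, 0], [0, 58, 1, 0, 0, 0], [0, 60, 1, 0, 0, 0], [0, 60, 1, 0, 0, 0]])

```text
time_s: 14.07
tool_pos: [0.6598, -0.1379, 0.1309]
tool_rot: [-89.9, -0.0, -84.5]
force: [0.6, 0.7, 1.5]
grip_width: 0.0003
```

Call:
move_arm(moves=[[0, 1, 0, 0, 0, 0], [0, 2, 0, 0, 0, 0], [0, 3, 0, 0, 0, 0], [0, 3, 0, 0, 0, 0]])

```text
time_s: 14.4
tool_pos: [0.6598, -0.1379, 0.1272]
tool_rot: [-89.9, -0.0, -84.5]
force: [0.5, 0.5, 2.9]
grip_width: 0.0004
```

Call:
move_arm(moves=[[0, 1, 0, 0, 0, 0], [0, 2, 0, 0, 0, 0], [0, 3, 0, 0, 0, 0], [0, 4, 0, 0, 0, 0], [0, 4, 0, 0, 0, 0]])

```text
time_s: 14.82
tool_pos: [0.6596, -0.1378, 0.1228]
tool_rot: [-90.0, -0.0, -84.5]
force: [1.9, -0.5, 3.7]
grip_width: 0.0004
```

```bash
python3 - <<'E'
from h import *
o=obs(); p,d=read_camera("side")
cv2.imwrite("pics/side8.png",cv2.resize(p[80:320,200:520],(800,600))[:,:,::-1])
E
```

```text
time_s 14.8167
tool_pos [ 0.6596 -0.1378  0.1228]
tool_rot [-89.9531  -0.0092 -84.5444]
force [ 1.8958 -0.5185  3.7083]
grip_width 0.00044046853793785145
qpos [ 36.6321  28.5587 -36.9631  84.5324  17.5243  72.702    3.2743]
```

View pics/side8.png

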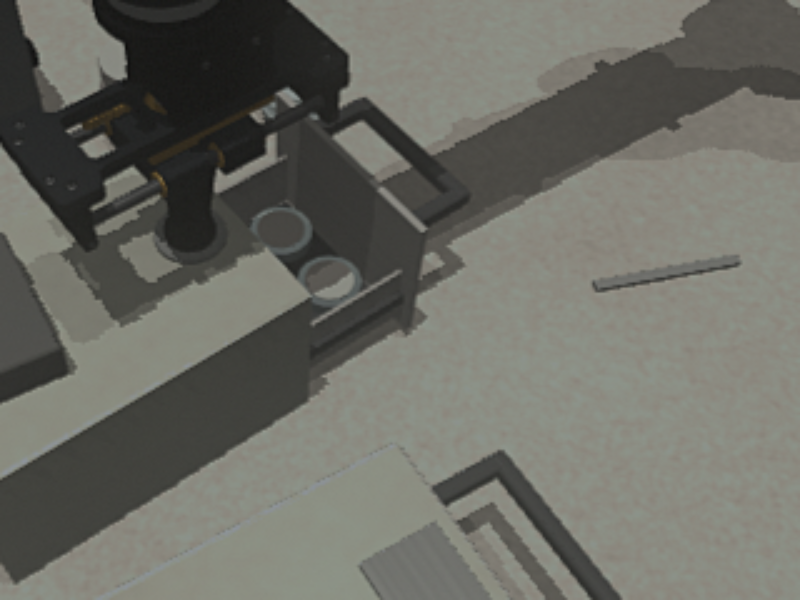

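The lock is freed and the drawer is moving home; the panel has shifted in toward the cabinet. I'll hold the button while it closes, then lift off.

Call:
move_arm(moves=[[0, 0, 0, 0, 0, 0], [0, 0, 0, 0, 0, 0], [0, 0, 0, 0, 0, 0], [0, 0, 0, 0, 0, 0], [0, 0, 0, 0, 0, 0], [0, 0, 0, 0, 0, 0], [0, 0, 0, 0, 0, 0], [0, 0, 0, 0, 0, 0], [0, 0, 0, 0, 0, 0], [0, 0, 0, 0, 0, 0], [0, 0, 0, 0, 0, 0], [0, 0, 0, 0, 0, 0], [0, 0, 0, 0, 0, 0], [0, 0, 0, 0, 0, 0], [0, 0, 0, 0, 0, 0], [0, 0, 0, 0, 0, 0], [0, 0, 0, 0, 0, 0], [0, 0, 0, 0, 0, 0], [0, 0, 0, 0, 0, 0], [0, 0, 0, 0, 0, 0]])

```text
time_s: 16.53
tool_pos: [0.6591, -0.1378, 0.1228]
tool_rot: [-90.0, -0.0, -84.5]
force: [1.7, 0.4, 3.2]
grip_width: 0.0004
```

Call:
move_arm(moves=[[0, -5, 0, 0, 0, 0], [0, -15, 0, 0, 0, 0], [0, -40, 0, 0, 0, 0], [0, -80, 0, 0, 0, 0], [0, -120, 0, 0, 0, 0], [0, -150, 0, 0, 0, 0], [0, -150, 0, 0, 0, 0], [0, -150, 0, 0, 0, 0], [0, -150, 0, 0, 0, 0], [0, -150, 0, 0, 0, 0], [0, -150, 0, 0, 0, 0]])

```text
time_s: 17.45
tool_pos: [0.6581, -0.1379, 0.2709]
tool_rot: [-90.2, 0.0, -84.5]
force: [-0.0, -0.5, 0.5]
grip_width: 0.0006
```

```bash
python3 - <<'E'
from h import *
o=obs(); p,d=read_camera("side"); W=cloud("side",d); W0=np.load("pics/Wside.npy")
for nm,r in (("bar",(.45,.61,-.147)),("bar2",(.45,.61,.12))):
  for w in (W0,W):
    k=(np.abs(w[...,1]-r[2])<.025)&(w[...,0]>.40)&(w[...,0]<.62)&(np.abs(w[...,2]-.094)<.006); print(nm,k.sum(),np.percentile(w[k][:,0],[5,50,95]) if k.sum() else None)
r=models.cut_out("drawer_handle","side"); 
cv2.imwrite("pics/side9.png",p[:,:,::-1])
for r in models.cut_out("drawer_handle","side")[:2]:
    X=W[r["mask"]&(np.abs(W[...,2]-.094)<.006)]; print(r['score'],cv2.minAreaRect((X[:,:2]*1000).astype(np.float32)))
for r in models.spot_in("release_top","side")[:1]: print(r)
E
```

```text
time_s 17.45
tool_pos [ 0.6581 -0.1379  0.2709]
tool_rot [-90.2035   0.049  -84.545 ]
force [-0.0385 -0.4874  0.4863]
grip_width 0.0006474543982156384
qpos [ 36.2963  24.4631 -38.2856  72.5808  14.8482  88.0494   5.4828]
bar 181 [0.5602 0.5678 0.5727]
bar 181 [0.5604 0.5678 0.5729]
bar2 288 [0.5681 0.5748 0.5786]
bar2 284 [0.5681 0.5747 0.5784]
0.72 ((585.0830688476562, -145.09906005859375), (50.874977111816406, 123.04515838623047), 4.925058364868164)
{'point': [0.6623, -0.1361, 0.1452], 'score': 0.8}
```

View pics/side9.png

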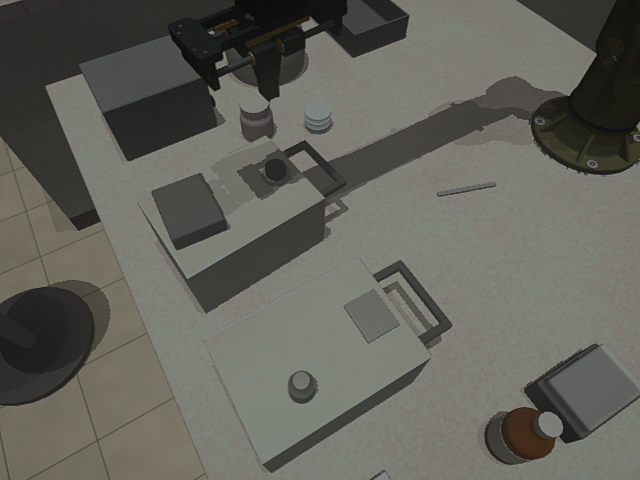

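Both bars are back where they started to within 0.2 mm, the button (276,170) is up again, and the arm is clear of everything. Handing in.

```bash
python3 -c "
from cell import job
print(job.sign_off())"
```

```text
the job is handed in; nothing more can be done
None
```

The function test is done and handed in. I pulled the slotted cabinet's drawer out by its bar to about 0.135 m and let go, and the lock alone held it. I then pressed the round button about 8 mm, and the drawer ran home.

**Last checks, at 17.5 s:**
- **Tested drawer:** the bar is back within about 0.2 mm of its starting position.
- **Neighbouring drawer:** its bar hasn't moved (within 0.2 mm), so it stayed shut.
- **Button:** it has sprung back up.
- **Arm:** the gripper is clear of everything, and the wrist force reads about 0.

**One failed try and a disagreement:** my first grasp closed on empty space above the bar, so that first pull moved nothing. The side camera showed the fingertips about 24 mm higher than the reported TCP height and `env.nose_length` imply. I used the camera's figure from then on, and the second grasp held. The cause of that offset is still unexplained and should be checked.

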